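# Stop the rotator and read the clumped slide with the lens

## Robot

A 7-joint arm with a two-finger parallel gripper is mounted at the origin on the work surface. World frame = base frame: x ahead of the robot, y to its left, z up, the work surface at z = 0. Lengths are in m, angles in rad, forces in N, time in s.
With the tool pointing down it reaches from about 0.375 to 0.925 m from the base axis. Payload 3.1 kg.
Tool frame: the origin (TCP) lies midway between the tips of the shut fingers; the grasp point (between the pads) lies 19 mm behind it (robot.pinch_z is the distance from the TCP to the grasp point, in m); z points along the fingers, y is the line along which they close (so a half turn about z gives the same grasp; the last joint's range is limited). The gripper opens to 85 mm and grips with 20 to 120 N. Pads are 22 mm wide; open, the fingers measure 114 mm over their backs; the gripper's body (76 mm by 85 mm) begins 54 mm behind the grasp point. The pads swing forward as they close: fully open they stand 13 mm farther back than shut.
Start: joints at [-1.362, 0.383, 0.044, 1.598, -0.018, 1.161, -0.05], TCP at [0.196, 0.62, 0.231] pointing down, gripper open.
Joint ranges: [-2.61, 2.61], [-0.41, 2.15], [-1.48, 1.57], [0, 2.5], [-1.57, 4.71], [0.05, 1.97], [-2.85, 2.85]. Speed limits (rad/s): [2.79, 2.79, 3.14, 3.14, 3.14, 3.14, 3.14].

## Interface

Orientations are given as a unit quaternion [x, y, z, w].
In Python, from station import robot gives the robot as it stands. The module is installed in compiled form; this text tells all that it offers.
- The arm moves only by the tool drive_tool, never from a script. Its argument "steps" is a list of rows, each an object with "delta_pos": the shift along the world's x, y, z in mm, a list of three; "rotation": the turn, a rotation vector about the world's x, y, z in rad, a list of three; "jaw": the opening, from 0 (shut) to 1 (fully open). A call has 1 to 20 rows; each row shifts and turns the commanded pose from where the row before left it; what a row does not reach is not made up. A row lasts 1/8 s, in which the tool goes at most 62.5 mm and 10.7 degrees, less where a joint would pass 70% of its speed; a pose out of reach is approached as far as the arm can. A call with a gripper value outside its range is refused whole. The fingers move at their own pace and stop on an object; "newtons" is the grip in N (left out, the last holds). Time passes only in rows, so rows that do not move let the fingers close. It gives the time, the measured TCP pose, the force, the opening and the grip force at its end, in the units of the state.
- robot.read_state(): the state, without advancing time (a new reading comes with each control period).
- robot.get_image(name): name is "side" or "top" or "wrist"; returns a dict with "image" (400x640x3 uint8, red, green, blue), "camera_matrix" (3x3 intrinsics, pixels), "R" (3x3) and "t" (3): a world point X has camera coordinates R X + t. Camera axes: x right, y down, z forward; pixel columns grow to the right and rows downward; lengths in m; the calibration is good to about 2 mm. A picture is of the moment at which its call begins. There is no depth.
- robot.hand_in(): hands the job in; it is judged then, once.
The state is a dict: "time": time; "q": joint angles; "joint_velocities": joint speeds; "joint_torque": joint torques, N m; "eef_pos": TCP position; "tool_rot": TCP orientation; "force": force on the tool from outside, world axes, zero at the start; "ft_torque": the same for the moment, N m; "finger_gap": finger opening in m; "finger_force": force on a finger pad.
Only numpy, scipy, OpenCV 4.12 (cv2) and the standard library are available. Lean on these libraries where they do the work, as an engineer would, in place of code of your own. Each camera call takes 0.05 s, during which the arm holds its last target. There are 200 camera calls.

## Task

The run on the rotator is over: first turn its speed knob back until the pointer stands at the red zero mark, and leave it there. Then take the reading lens by its handle and hold it level and still, centred over the slide with the black clumps, with its rim at the height of the red focus collar on the lamp column; keep it there for two seconds and finish still holding it there, free of everything else. Do not touch the slides, and leave the collar and the other things on the bench where they are.

Things in the scene. Friction and masses are not known exactly. Their poses are not given: they have to be found in the camera images.
- rotator: white serology rotator fixed to the bench, 330 (x) x 270 (y) mm. Origin: centre of its underside; x from its control deck to its rear, y to its left, z up. Deck top at z 75 mm, x -165 to -45; behind it the still card platform, x -47 to 157, y -102 to 102, top at z 118. On the deck also a fixed black timer knob, 38 mm wide, 16 high, at x -118, y 70. Speed knob at x -118, y -62
- speed_knob (a joint): turn of the rotator's speed knob in rad: 0 when its white pointer line stands at the red zero mark of the scale, growing clockwise seen from above. It starts at 0.6 to 1.3 and is turned anticlockwise to zero. It does not stop there: the end stop is at -0.3. Light friction (0.035 N m); it stays where it is left
- knob_grip (a point): on the speed knob's vertical axis, at mid-height of its blue bar: 36 mm long, 12 thick, its top 11 mm above this point and its foot 13 mm below, on a black disc 38 mm wide and 5 mm high. x axis along the bar to the end with the white pointer line; it turns with the knob. At zero it points 135 degrees anticlockwise (from above) from the rotator's x axis
- focus_mark (a point): centre of the red focus collar, 21 mm wide, 10 high, clamped on the column of the rotator's lamp; its mid-height is the focal height, 77 to 107 mm above the slides, different each time. Leave it. The steel column, 12 mm thick, stands on the rotator's rear left corner (its x 145, y 121 mm) up to z 270 mm; on top a blue hooded lamp head 56 mm wide leaning out to the left, z 265 to 340 mm
- lens: reading lens, about 0.12 kg, lying flat on the bench: round steel rim 84 mm wide, 14 thick, with clear glass; straight orange handle 100 mm long, 22 wide, 18 thick; undersides flush. Origin: on the handle's underside, 8 mm nearer the glass than its middle; x along the handle to the glass, z up when it lies or is held level. Centre of mass about 30 mm ahead of the origin
- lens_center (a point): centre of the glass and of the rim: 95 mm from the lens's origin along its x axis and 7 mm above its underside; axes as the lens
- lens_grip (a point): the middle of the handle's thickness (9 mm above its underside) over the lens's origin: a good place to grip the handle, across its 22 mm width
- slide_clumped_ring (a point): centre of the ring on top of the slide to be read: a white card 75 x 50 x 3 mm with a red ring 38 mm in diameter, whose pale drop is full of black clumps. It lies (fixed) on the platform among two like it, in any of three places 62 mm apart; axes as the rotator
- slide_smooth_1_ring (a point): centre of the ring on top of another slide, of the same size, its drop plain grey without clumps
- slide_smooth_2_ring (a point): centre of the ring on top of the third slide, of the same size, its drop plain grey without clumps
- kit_box: white and red test-kit carton, 120 x 75 x 42 mm high, lying beside the rotator, on the other side from the lens; origin at the centre of its underside
- reagent_blue: small white dropper bottle with a blue nozzle cap, 33 mm diameter, 74 mm high, beside the rotator; origin at the centre of its underside
- reagent_red: small white dropper bottle with a red nozzle cap, 33 mm diameter, 74 mm high, beside the rotator; origin at the centre of its underside
- marker: blue marker pen lying on the bench to the right, 130 x 12 x 12 mm; origin at the centre of its underside
- bench_timer: dark bench timer with a pale display, 85 x 85 x 34 mm high, to the left; origin at the centre of its underside
- slide_clumped: the card of slide_clumped; origin at the centre of its underside, 3 mm below the ring's point
- slide_smooth_1: the card of slide_smooth_1; origin at the centre of its underside, 3 mm below the ring's point
- slide_smooth_2: the card of slide_smooth_2; origin at the centre of its underside, 3 mm below the ring's point
Mind the look-alikes: they are no part of the job. Of the things that look like the lens, the largest one is meant.

How it is judged:
On the way, in this order (a step that is already met when the one before it is completed fails the run):
1. the speed knob's pointer is at zero, within 0.15 rad, and at rest (value of joint speed_knob between -0.15 and 0.15 rad and velocity of joint speed_knob between -0.1 and 0.1 rad/s), for 0.3 s.
2. the lens is picked up by its handle, clear of the bench (contact force between the fingers and lens above 2 N and distance between the grasp point and lens_center above 0.05 m and height (world z) of lens_center above 0.04 m and value of joint speed_knob between -0.15 and 0.15 rad), for 0.2 s.
3. the lens is held level and still over the clumped slide at the focus collar's height, for two seconds (contact force between the fingers and lens above 2 N and distance between the grasp point and lens_center above 0.05 m and contact force between lens and rotator below 0.3 N and horizontal distance between lens_center and slide_clumped_ring below 0.015 m and z of lens_center in the frame of focus_mark between -0.01 and 0.01 m and angle between lens's own z axis and vertical below 0.12 rad and linear speed of lens below 0.03 m/s and angular speed of lens below 0.3 rad/s), for 1.8 s.
At the end, for the whole second after the job is handed in: Knob within 0.15 rad of zero; lens held in the fingers by its handle (over 50 mm from the glass's centre), touching nothing else; glass centred within 15 mm of the clumped slide's ring and within 10 mm of the focus collar's mid-height, level within 0.12 rad, and still (all of step 3 and value of joint speed_knob between -0.15 and 0.15 rad); the arm keeps its last pose, push and grip.
It fails at once if a slide was touched (contact force between any of slide_clumped, slide_smooth_1, slide_smooth_2 and anything else above 0.5 N).
It fails at once if the focus collar was shifted by more than 5 mm (distance of focus_mark from where it was at the start of the episode above 0.005 m).
It fails at once if another thing on the bench was shifted by more than 20 mm (distance of any of kit_box, reagent_blue, reagent_red, marker, bench_timer from where it was at the start of the episode above 0.02 m).
It also fails if it takes over 54 s, if anything falls off the work surface, if the arm or the gripper's body presses on something with over 40 N, if the wrist force passes 120 N, or if a joint passes its speed limit or range.

## Working session

There is one attempt and no reset: what is moved stays moved. The work goes in short steps, Python scripts to look and compute and a tool call to move; the robot and the scene stay as the last step left them, time stands still between calls to the robot, and variables do not carry over. Pictures are saved under pics/ and viewed, at most 10 in all, crops included, and the job is handed in when it is done.

Besides the shell and the picture viewer there is one more tool, called after ">>>" by a JSON object that holds its "fn" and its "kwargs", one argument or row to a line. drive_tool: Moves the arm, as the interface text tells. Its arguments: {"type":"object","properties":{"steps":{"type":"array","items":{"type":"object","properties":{"delta_pos":{"type":"array","items":{"type":"number"}},"rotation":{"type":"array","items":{"type":"number"}},"jaw":{"type":"number"}}}},"newtons":{"type":"number"}},"required":["steps"]}

```bash
mkdir -p pics
cat > h.py <<'E'
import numpy as np, cv2, pickle
from station import robot
def grab(n,tag):
    d=robot.get_image(n); pickle.dump(d,open(f'pics/{tag}.pkl','wb'))
    cv2.imwrite(f'pics/{tag}.png',d['image'][:,:,::-1]); return d
def load(tag): return pickle.load(open(f'pics/{tag}.pkl','rb'))
def ray(d,uv):
    R=np.array(d['R']);t=np.array(d['t']);K=np.array(d['camera_matrix'])
    v=R.T@np.linalg.solve(K,[uv[0],uv[1],1.]); return -R.T@t, v/np.linalg.norm(v)
def atz(d,uv,z):
    o,v=ray(d,uv); return o+v*(z-o[2])/v[2]
def tri(*obs):
    A=np.zeros((3,3));b=np.zeros(3)
    for d,uv in obs:
        o,v=ray(d,uv);P=np.eye(3)-np.outer(v,v);A+=P;b+=P@o
    X=np.linalg.solve(A,b)
    return X,[np.linalg.norm((np.eye(3)-np.outer(v,v))@(X-o)) for o,v in [ray(*q) for q in obs]]
def proj(d,X):
    c=np.array(d['R'])@np.array(X)+np.array(d['t']);p=np.array(d['camera_matrix'])@c;return p[:2]/p[2]
def crop(tag,x0,y0,x1,y1,s,out):
    im=cv2.imread(f'pics/{tag}.png')[y0:y1,x0:x1]; cv2.imwrite(f'pics/{out}.png',cv2.resize(im,None,fx=s,fy=s,interpolation=cv2.INTER_CUBIC))
E
python3 - <<'E'
from h import *
for n in ['top','side','wrist']: d=grab(n,n+'0'); print(n,-np.array(d['R']).T@d['t'],d['R'][2])
s=robot.read_state(); print(s['time'],s['eef_pos'],s['tool_rot'],robot.pinch_z)
E
```

```text
top [ 0.24759366 -0.07224403  1.69885589] [ 0.18972166 -0.00724905 -0.98181115]
side [0.05144558 0.70405971 1.11245099] [ 0.34810721 -0.58227373 -0.73469632]
wrist [0.12243198 0.64311449 0.37436528] [ 0.28567178 -0.09225561 -0.95387658]
0.15 [0.19607738 0.61896784 0.2301906 ] [ 1.52751694e-01  9.88264074e-01 -1.01409168e-03 -1.12178376e-04] 0.0187
```

View pics/top0.png

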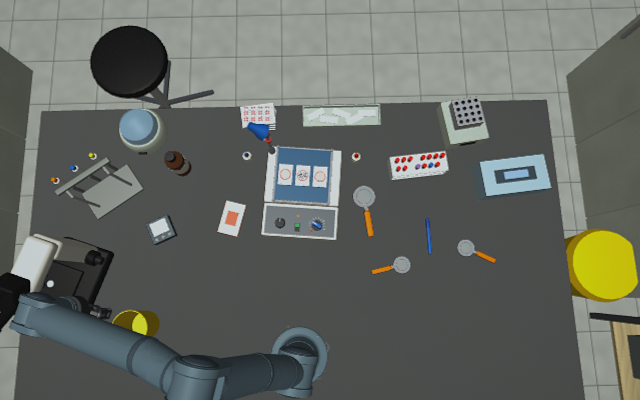

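View pics/side0.png

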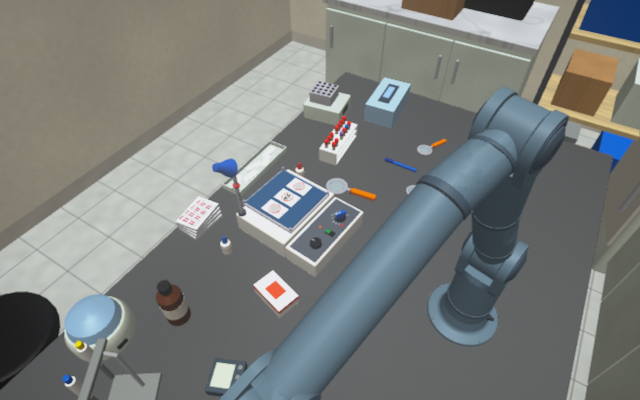

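Lens candidates in the top view are (364,197), the largest; (401,265), small; and (466,248), small. I choose the first. The slides are at (286,175), (303,175) and (320,175), and the middle one appears clumped. The speed knob is at (317,225) with blue bar, and the black timer knob at (280,223). I'll check these in close crops.

Run:
```python
from h import *
crop('top0',235,110,385,250,5,'c1'); crop('side0',205,140,385,280,4,'c2')
```

```text
(no output)
```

View pics/c1.png

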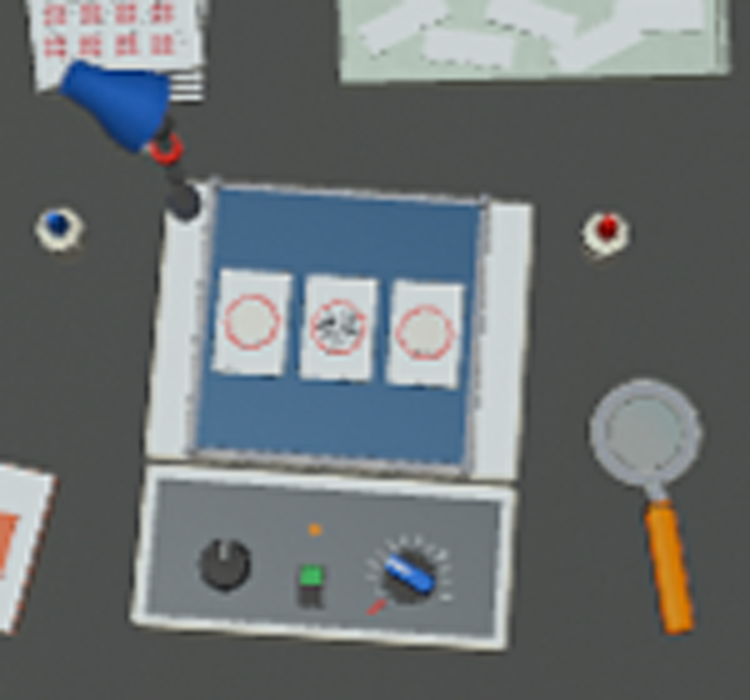

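View pics/c2.png

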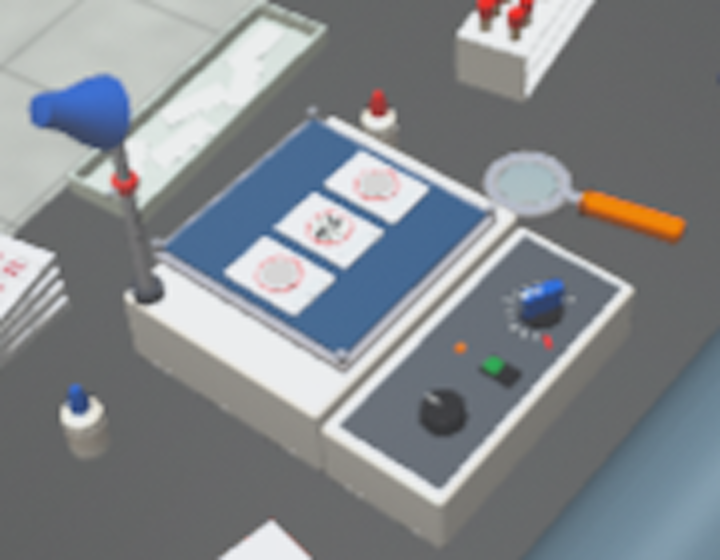

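The middle slide is the clumped one (c1 338,327). The pointer's white end is on the bar's upper-left side (c1 390,562), and the zero mark is at (377,606). The collar is at c1 (165,149) / c2 (125,182), and the large lens rim at c1 (645,433).

```bash
cat > m.py <<'E'
from h import *
T=load('top0');S=load('side0')
f1=lambda u,v:(235+(u+.5)/5-.5,110+(v+.5)/5-.5); f2=lambda u,v:(205+(u+.5)/4-.5,140+(v+.5)/4-.5)
np.set_printoptions(precision=4,suppress=True)
for n,a,b in [('clump',(338,327),(330,228)),('s1',(252,321),(278,273)),('s2',(425,332),(377,184)),('knob',(409,573),(543,297)),('collar',(165,149),(125,182)),('rim',(645,433),(528,184)),('zero',(377,606),(547,341)),('colfoot',(185,203),(148,290))]:
    print(n,*tri((T,f1(*a)),(S,f2(*b))))
c=[atz(T,f1(*p),.075) for p in [(133,625),(506,647),(150,465),(517,487)]];print(np.array(c))
for p in [(654,503),(680,630),(645,433)]: print(atz(T,f1(*p),.012))
e=atz(T,f1(506,647),.075)-atz(T,f1(133,625),.075);print('yaw',np.arctan2(e[0],-e[1]))
a=atz(T,f1(390,562),.11);b=atz(T,f1(428,585),.11);e=a-b;print('bar',np.arctan2(e[1],e[0]))
E
python3 m.py
```

```text
clump [ 0.6247 -0.024   0.1274] [np.float64(0.0015391072497859095), np.float64(0.0015391072497859708)]
s1 [0.6316 0.0373 0.1268] [np.float64(0.0006445001831029148), np.float64(0.0006445001831029358)]
s2 [ 0.6194 -0.0855  0.1279] [np.float64(0.0015045773386477795), np.float64(0.0015045773386475187)]
knob [ 0.4509 -0.0699  0.101 ] [np.float64(0.0020445633741096587), np.float64(0.0020445633741096574)]
collar [0.7284 0.0876 0.2223] [np.float64(0.0014521635957921422), np.float64(0.0014521635957920431)]
rim [ 0.5643 -0.2497  0.0145] [np.float64(0.0011893771749640915), np.float64(0.0011893771749639126)]
zero [ 0.4316 -0.0461  0.0818] [np.float64(0.000765826199983672), np.float64(0.0007658261999838629)]
colfoot [0.7284 0.087  0.0972] [np.float64(0.0008823617609945074), np.float64(0.0008823617609945106)]
[[ 0.424   0.1286  0.075 ]
 [ 0.4014 -0.137   0.075 ]
 [ 0.5396  0.1161  0.075 ]
 [ 0.5167 -0.1488  0.075 ]]
[ 0.5124 -0.254   0.012 ]
[ 0.4166 -0.269   0.012 ]
[ 0.5659 -0.2496  0.012 ]
yaw -0.08472956956664356
bar 0.998372191314254
```

>>> {"fn": "drive_tool", "kwargs": {
  "steps": [
    {"delta_pos": [26,-45,0],"rotation": [0,0,-0.122],"jaw": 0.6},
    {"delta_pos": [26,-45,0],"rotation": [0,0,-0.122],"jaw": 0.6},
    {"delta_pos": [26,-45,0],"rotation": [0,0,-0.122],"jaw": 0.6},
    {"delta_pos": [26,-45,0],"rotation": [0,0,-0.122],"jaw": 0.6},
    {"delta_pos": [26,-45,0],"rotation": [0,0,-0.122],"jaw": 0.6},
    {"delta_pos": [26,-45,0],"rotation": [0,0,-0.122],"jaw": 0.6},
    {"delta_pos": [11,-46.5,0],"rotation": [0,0,-0.122],"jaw": 0.6},
    {"delta_pos": [11,-46.5,0],"rotation": [0,0,-0.122],"jaw": 0.6},
    {"delta_pos": [11,-46.5,0],"rotation": [0,0,-0.122],"jaw": 0.6},
    {"delta_pos": [11,-46.5,0],"rotation": [0,0,-0.122],"jaw": 0.6},
    {"delta_pos": [11,-46.5,0],"rotation": [0,0,-0.122],"jaw": 0.6},
    {"delta_pos": [11,-46.5,0],"rotation": [0,0,-0.122],"jaw": 0.6},
    {"delta_pos": [11,-46.5,0],"rotation": [0,0,-0.122],"jaw": 0.6},
    {"delta_pos": [11,-46.5,0],"rotation": [0,0,-0.122],"jaw": 0.6},
    {"delta_pos": [11,-46.5,0],"rotation": [0,0,-0.122],"jaw": 0.6},
    {"delta_pos": [0,0,0],"rotation": [0,0,0],"jaw": 0.6}
  ]
}}

```text
time: 2.15
eef_pos: [0.4514, -0.0733, 0.2315]
tool_rot: [0.879, 0.478, 0.0, 0.001]
force: [-0.7, 0.4, 0.1]
finger_gap: 0.0514
finger_force: 0.0
```

Run:
```python
from h import *
grab('wrist','w1'); s=robot.read_state(); print(s['time'],s['eef_pos'],s['tool_rot'],s['q'])
```

```text
2.2 [ 0.45103392 -0.07056433  0.23119869] [ 8.77428805e-01  4.79706855e-01 -1.16010867e-04 -1.09353007e-04] [-0.67706424 -0.02029636  0.7466052   2.07193266  0.01552122  1.08492156
 -0.50796976]
```

View pics/w1.png

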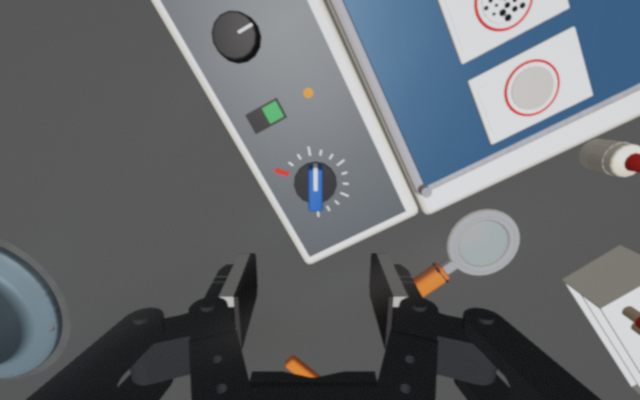

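The bar is nearly vertical in this view at (315,165–211), with its pointer end at the top and the zero mark at (281,172). The knob disc is centred about (316,183).

```bash
cat > m2.py <<'E'
from h import *
np.set_printoptions(precision=4,suppress=True)
d=load('w1');im=d['image'].astype(int);r,g,b=im[...,0],im[...,1],im[...,2]
m=((b>r+60)&(b>90)).astype(np.uint8);m[:,:295]=0;m[:,335:]=0;m[:150]=0;m[225:]=0
ys,xs=np.where(m);print(xs.min(),xs.max(),ys.min(),ys.max())
for y in range(ys.min(),ys.max()+1,4):
    q=xs[ys==y]; print(y,q.min(),q.max(),im[y,int(q.mean())])
for z in (.099,.104,.110):
    print(z,atz(d,(315.3,165),z),atz(d,(315.5,198),z),atz(d,(316,211),z))
print('zero',atz(d,(281,172),.075),'disc',atz(d,(315.5,183),.08))
T=load('top0')
for X in [(.451,-.07,.104),(.4535,-.07,.104)]: print(proj(d,X))
E
python3 m2.py
```

```text
308 322 165 210
165 311 319 [121 118 114]
169 309 321 [205 206 208]
173 308 322 [212 214 217]
177 308 322 [212 214 217]
181 308 322 [211 214 217]
185 308 322 [211 213 216]
189 308 322 [207 210 215]
193 308 322 [ 68 120 194]
197 308 322 [ 68 119 193]
201 308 322 [ 67 118 193]
205 309 322 [ 64 116 192]
209 309 322 [ 64 114 189]
0.099 [ 0.4639 -0.0559  0.099 ] [ 0.4488 -0.0797  0.099 ] [ 0.4429 -0.0896  0.099 ]
0.104 [ 0.4644 -0.0551  0.104 ] [ 0.4496 -0.0784  0.104 ] [ 0.4438 -0.0881  0.104 ]
0.11 [ 0.465 -0.054  0.11 ] [ 0.4505 -0.0768  0.11  ] [ 0.4449 -0.0864  0.11  ]
zero [ 0.4324 -0.0488  0.075 ] disc [ 0.4533 -0.0729  0.08  ]
[311.4021 188.8863]
[313.9679 187.279 ]
```

>>> {"fn": "drive_tool", "kwargs": {
  "steps": [
    {"delta_pos": [3,-1,-45],"jaw": 0.45},
    {"delta_pos": [0,0,-45],"jaw": 0.45},
    {"delta_pos": [0,0,-35],"jaw": 0.45},
    {"delta_pos": [0,0,-20],"jaw": 0.45},
    {"delta_pos": [0,0,0],"jaw": 0.45},
    {"delta_pos": [0,0,0],"jaw": 0.1},
    {"delta_pos": [0,0,0],"jaw": 0.0},
    {"delta_pos": [0,0,0],"jaw": 0.0},
    {"delta_pos": [0,0,0],"jaw": 0.0},
    {"delta_pos": [0,0,0],"jaw": 0.0}
  ],
  "newtons": 25
}}

```text
validation failed for argument at $.st...
```

>>> {"fn": "drive_tool", "kwargs": {
  "steps": [
    {"delta_pos": [3,-1,-45],"rotation": [0,0,0],"jaw": 0.45},
    {"delta_pos": [0,0,-45],"rotation": [0,0,0],"jaw": 0.45},
    {"delta_pos": [0,0,-35],"rotation": [0,0,0],"jaw": 0.45},
    {"delta_pos": [0,0,-20],"rotation": [0,0,0],"jaw": 0.45},
    {"delta_pos": [0,0,0],"rotation": [0,0,0],"jaw": 0.45},
    {"delta_pos": [0,0,0],"rotation": [0,0,0],"jaw": 0.1},
    {"delta_pos": [0,0,0],"rotation": [0,0,0],"jaw": 0},
    {"delta_pos": [0,0,0],"rotation": [0,0,0],"jaw": 0},
    {"delta_pos": [0,0,0],"rotation": [0,0,0],"jaw": 0},
    {"delta_pos": [0,0,0],"rotation": [0,0,0],"jaw": 0}
  ],
  "newtons": 25
}}

```text
time: 3.45
eef_pos: [0.4562, -0.0697, 0.0874]
tool_rot: [0.876, 0.482, 0.002, 0.001]
force: [3.1, -0.1, 2.4]
finger_gap: 0.0114
finger_force: 31.0
```

>>> {"fn": "drive_tool", "kwargs": {
  "steps": [
    {"delta_pos": [0,0,0],"rotation": [0,0,0.106],"jaw": 0},
    {"delta_pos": [0,0,0],"rotation": [0,0,0.106],"jaw": 0},
    {"delta_pos": [0,0,0],"rotation": [0,0,0.106],"jaw": 0},
    {"delta_pos": [0,0,0],"rotation": [0,0,0.106],"jaw": 0},
    {"delta_pos": [0,0,0],"rotation": [0,0,0.106],"jaw": 0},
    {"delta_pos": [0,0,0],"rotation": [0,0,0.106],"jaw": 0},
    {"delta_pos": [0,0,0],"rotation": [0,0,0.106],"jaw": 0},
    {"delta_pos": [0,0,0],"rotation": [0,0,0.106],"jaw": 0},
    {"delta_pos": [0,0,0],"rotation": [0,0,0.106],"jaw": 0},
    {"delta_pos": [0,0,0],"rotation": [0,0,0.106],"jaw": 0},
    {"delta_pos": [0,0,0],"rotation": [0,0,0.106],"jaw": 0},
    {"delta_pos": [0,0,0],"rotation": [0,0,0.106],"jaw": 0},
    {"delta_pos": [0,0,0],"rotation": [0,0,0],"jaw": 0},
    {"delta_pos": [0,0,0],"rotation": [0,0,0],"jaw": 0},
    {"delta_pos": [0,0,0],"rotation": [0,0,0],"jaw": 0},
    {"delta_pos": [0,0,0],"rotation": [0,0,0],"jaw": 0}
  ]
}}

```text
time: 5.45
eef_pos: [0.4508, -0.0701, 0.0873]
tool_rot: [0.419, 0.908, -0.001, -0.004]
force: [-8.1, 1.4, 18.8]
finger_gap: 0.0116
finger_force: 33.0
```

>>> {"fn": "drive_tool", "kwargs": {
  "steps": [
    {"delta_pos": [0,0,0],"rotation": [0,0,0],"jaw": 0.3},
    {"delta_pos": [0,0,0],"rotation": [0,0,0],"jaw": 0.4},
    {"delta_pos": [0,0,0],"rotation": [0,0,0],"jaw": 0.4},
    {"delta_pos": [0,0,30],"rotation": [0,0,0],"jaw": 0.4},
    {"delta_pos": [0,0,50],"rotation": [0,0,0],"jaw": 0.6},
    {"delta_pos": [0,0,60],"rotation": [0,0,0],"jaw": 0.6},
    {"delta_pos": [0,0,10],"rotation": [0,0,0],"jaw": 0.6},
    {"delta_pos": [0,0,0],"rotation": [0,0,0],"jaw": 0.6},
    {"delta_pos": [0,0,0],"rotation": [0,0,0],"jaw": 0.6}
  ]
}}

```text
time: 6.58
eef_pos: [0.4527, -0.0697, 0.2343]
tool_rot: [0.419, 0.908, -0.001, -0.002]
force: [0.1, 0.6, 0.7]
finger_gap: 0.0507
finger_force: 0.0
```

Run:
```python
from h import *
grab('wrist','w2'); grab('top','t2'); s=robot.read_state(); print(s['time'],s['eef_pos'],s['tool_rot'],s['q'])
```

```text
6.675 [ 0.45277377 -0.06981137  0.23427573] [ 0.41907324  0.90794988 -0.00116581 -0.00180933] [-0.44636413 -0.00453054  0.51329155  2.0548021   0.00349746  1.09495275
  0.77125511]
```

View pics/w2.png

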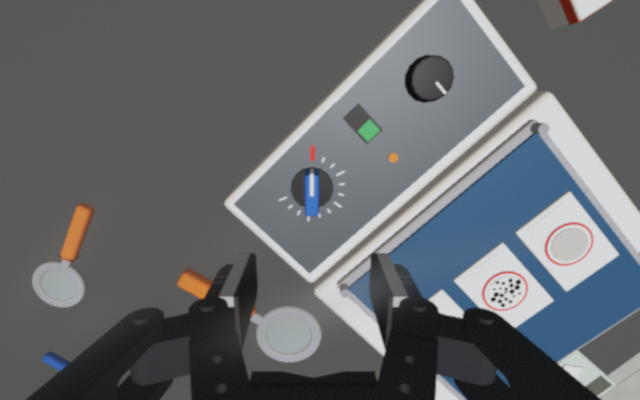

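The pointer line (312,175) points straight at the red zero mark (312,152). The clumped ring is at (505,291) and the lens rim at (289,333).

```bash
cat > m3.py <<'E'
from h import *
np.set_printoptions(precision=4,suppress=True)
T=load('top0');S=load('side0');W1=load('w1');W2=load('w2')
f1=lambda u,v:(235+(u+.5)/5-.5,110+(v+.5)/5-.5); f2=lambda u,v:(205+(u+.5)/4-.5,140+(v+.5)/4-.5)
print('clump',*tri((T,f1(338,327)),(S,f2(330,228)),(W2,(505,291))), atz(W2,(505,291),.121),atz(T,f1(338,327),.121))
print('smooth a',atz(W2,(569,244),.121),atz(W1,(532,88),.121))
print('rim',*tri((T,f1(645,433)),(S,f2(528,184)),(W1,(483,241))),atz(W1,(483,241),.010),atz(W2,(289,333),.010),atz(T,f1(645,433),.01))
print('zero',atz(W2,(312.5,152.5),.075),'knobtop',atz(W2,(312,192),.104))
a=atz(W2,(312,170),.104);b=atz(W2,(312,216),.104);print('bar',np.arctan2(*(a-b)[[1,0]]))
im=T['image'].astype(int);m=((im[...,0]>im[...,2]+90)).astype(np.uint8);m[:,:350]=0;m[:,385:]=0;m[:195]=0;m[245:]=0
n,l,st,c=cv2.connectedComponentsWithStats(m);k=1+st[1:,4].argmax();print(st[k],c[k])
ys,xs=np.where(l==k);P=np.array([atz(T,(x,y),.018)[:2] for x,y in zip(xs,ys)]);mu=P.mean(0)
u=np.linalg.svd(P-mu,full_matrices=False)[2][0];u*=np.sign(u[0]);pr=(P-mu)@u
print('handle',mu,'dir',np.arctan2(u[1],u[0]),pr.min(),pr.max())
print('side collar 3d',tri((T,f1(165,149)),(S,f2(125,182)))[0])
o,v=ray(S,f2(125,182)); 
for p in [(.7284,.087)]:
    s=((p[0]-o[0])*v[0]+(p[1]-o[1])*v[1])/(v[0]**2+v[1]**2);print('collar z side',o[2]+s*v[2])
o,v=ray(T,f1(165,149));s=((.7284-o[0])*v[0]+(.087-o[1])*v[1])/(v[0]**2+v[1]**2);print('collar z top',o[2]+s*v[2])
E
python3 m3.py
```

```text
clump [ 0.6251 -0.0249  0.1268] [np.float64(0.0019247271905949825), np.float64(0.0014712748960928783), np.float64(0.0013386866969046323)] [ 0.6307 -0.0266  0.121 ] [ 0.6277 -0.0232  0.121 ]
smooth a [0.6364 0.0357 0.121 ] [ 0.6238 -0.0889  0.121 ]
rim [ 0.566  -0.2501  0.0131] [np.float64(0.0006448237540222643), np.float64(0.002454428835663617), np.float64(0.0024890275882217413)] [ 0.5691 -0.2517  0.01  ] [ 0.5672 -0.2518  0.01  ] [ 0.5663 -0.2498  0.01  ]
zero [ 0.4339 -0.0487  0.075 ] knobtop [ 0.4519 -0.0703  0.104 ]
bar 2.275736501285972
[364 210  10  27 147] [368.3605 223.2177]
handle [ 0.4623 -0.2621] dir 0.1090536536732195 -0.04786666371763158 0.04969758073780949
side collar 3d [0.7284 0.0876 0.2223]
collar z side 0.2210813799671939
collar z top 0.22735221330000321
```

>>> {"fn": "drive_tool", "kwargs": {
  "steps": [
    {"delta_pos": [2.4,-27,0],"rotation": [0,0,0.0974],"jaw": 0.6},
    {"delta_pos": [2.4,-27,0],"rotation": [0,0,0.0974],"jaw": 0.6},
    {"delta_pos": [2.4,-27,0],"rotation": [0,0,0.0974],"jaw": 0.6},
    {"delta_pos": [2.4,-27,0],"rotation": [0,0,0.0974],"jaw": 0.6},
    {"delta_pos": [2.4,-27,0],"rotation": [0,0,0.0974],"jaw": 0.6},
    {"delta_pos": [2.4,-27,0],"rotation": [0,0,0.0974],"jaw": 0.6},
    {"delta_pos": [2.4,-28,0],"rotation": [0,0,0.0974],"jaw": 0.6},
    {"delta_pos": [2.4,0,-35],"rotation": [0,0,0.0974],"jaw": 0.6},
    {"delta_pos": [2.4,0,-35],"rotation": [0,0,0.0974],"jaw": 0.6},
    {"delta_pos": [2.4,0,-35],"rotation": [0,0,0.0974],"jaw": 0.6},
    {"delta_pos": [0,0,0],"rotation": [0,0,0],"jaw": 0.6},
    {"delta_pos": [0,0,0],"rotation": [0,0,0],"jaw": 0.6},
    {"delta_pos": [0,0,0],"rotation": [0,0,0],"jaw": 0.6}
  ]
}}

```text
time: 8.3
eef_pos: [0.4794, -0.2606, 0.1328]
tool_rot: [-0.054, 0.999, -0.001, 0.001]
force: [0.6, -0.6, -0.1]
finger_gap: 0.0511
finger_force: 0.0
```

Run:
```python
from h import *
d=grab('wrist','w3'); s=robot.read_state(); p=s['eef_pos'];print(s['time'],p,s['tool_rot'],s['q'])
q=s['tool_rot'];print('toolx',2*np.arctan2(q[1],q[0]))
print('tcp ground',proj(d,[p[0],p[1],.018]))
im=d['image'].astype(int);m=((im[...,0]>im[...,2]+90)).astype(np.uint8)
n,l,st,c=cv2.connectedComponentsWithStats(m)
for k in range(1,n):
  if st[k,4]>100:
    ys,xs=np.where(l==k);P=np.array([atz(d,(x,y),.018)[:2] for x,y in zip(xs,ys)]);mu=P.mean(0)
    u=np.linalg.svd(P-mu,full_matrices=False)[2][0];u*=np.sign(u[0]);pr=(P-mu)@u
    print(st[k],mu,'dir',np.arctan2(u[1],u[0]),mu+u*pr.min(),mu+u*pr.max())
```

```text
8.35 [ 0.47938436 -0.26043724  0.13284704] [-5.42706407e-02  9.98525120e-01 -5.39125475e-04  1.41140965e-03] [-0.07985754  0.33780956  0.5874963   1.96161692 -0.23619577  0.90621204
  2.30730835]
toolx 3.250187410855698
tcp ground [312.03747797 195.8333135 ]
[ 292  111   29  125 3364] [ 0.46132505 -0.26661045] dir 0.12036241553179046 [ 0.41571773 -0.27212652] [ 0.51295898 -0.26036548]
```

View pics/w3.png

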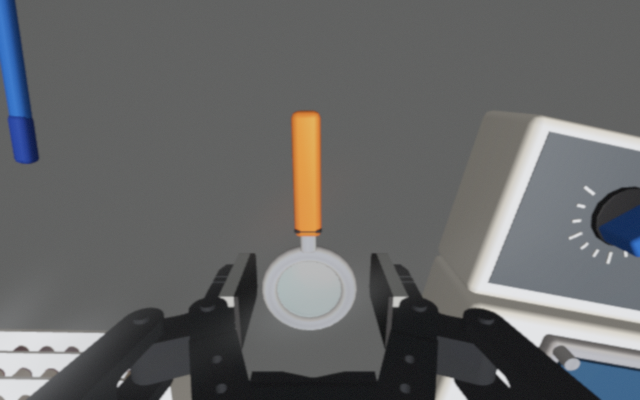

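The handle runs from (306,112) to (308,235) with the rim at (309,288). It lies about 4 mm toward −y from the tool's centre line, so I correct for that and descend.

>>> {"fn": "drive_tool", "kwargs": {
  "steps": [
    {"delta_pos": [-2,-3.5,-40],"rotation": [0,0,0.01],"jaw": 0.6},
    {"delta_pos": [0,0,-40],"rotation": [0,0,0],"jaw": 0.6},
    {"delta_pos": [0,0,-30],"rotation": [0,0,0],"jaw": 0.6},
    {"delta_pos": [0,0,-16],"rotation": [0,0,0],"jaw": 0.6},
    {"delta_pos": [0,0,0],"rotation": [0,0,0],"jaw": 0.6},
    {"delta_pos": [0,0,0],"rotation": [0,0,0],"jaw": 0.6}
  ],
  "newtons": 50
}}

```text
time: 9.1
eef_pos: [0.4776, -0.2641, 0.0067]
tool_rot: [-0.059, 0.998, -0.001, 0.001]
force: [1.2, 0.1, 0.0]
finger_gap: 0.0511
finger_force: 0.0
```

>>> {"fn": "drive_tool", "kwargs": {
  "steps": [
    {"delta_pos": [0,0,-2],"rotation": [0,0,0],"jaw": 0.4},
    {"delta_pos": [0,0,0],"rotation": [0,0,0],"jaw": 0.1},
    {"delta_pos": [0,0,0],"rotation": [0,0,0],"jaw": 0},
    {"delta_pos": [0,0,0],"rotation": [0,0,0],"jaw": 0},
    {"delta_pos": [0,0,0],"rotation": [0,0,0],"jaw": 0},
    {"delta_pos": [0,0,0],"rotation": [0,0,0],"jaw": 0},
    {"delta_pos": [0,0,15],"rotation": [0,0,0],"jaw": 0},
    {"delta_pos": [0,0,30],"rotation": [0,0,0],"jaw": 0},
    {"delta_pos": [0,0,50],"rotation": [0,0,0],"jaw": 0},
    {"delta_pos": [0,0,50],"rotation": [0,0,0],"jaw": 0},
    {"delta_pos": [0,0,50],"rotation": [0,0,0],"jaw": 0},
    {"delta_pos": [0,0,50],"rotation": [0,0,0],"jaw": 0},
    {"delta_pos": [0,0,0],"rotation": [0,0,0],"jaw": 0},
    {"delta_pos": [0,0,0],"rotation": [0,0,0],"jaw": 0}
  ]
}}

```text
time: 10.85
eef_pos: [0.4753, -0.2627, 0.2477]
tool_rot: [-0.06, 0.998, 0.001, -0.001]
force: [-0.1, 0.6, -2.0]
finger_gap: 0.0206
finger_force: 49.8
```

Run:
```python
from h import *
s=robot.read_state(); print(s['time'],s['eef_pos'],s['tool_rot'],s['q'],s['finger_gap'],s['finger_force'],s['force'])
```

```text
10.85 [ 0.47532655 -0.26272185  0.24768121] [-5.96043652e-02  9.98221704e-01  6.13672870e-04 -6.10514885e-04] [-0.14753748  0.18528418  0.64835605  1.86236837 -0.12344522  1.13554339
  2.23506079] 0.020552794282888684 49.78806495666504 [-0.10798668  0.59165491 -2.01563194]
```

>>> {"fn": "drive_tool", "kwargs": {
  "steps": [
    {"delta_pos": [8,28.4,0],"rotation": [0,0,0],"jaw": 0},
    {"delta_pos": [8,28.4,0],"rotation": [0,0,0],"jaw": 0},
    {"delta_pos": [8,28.4,0],"rotation": [0,0,0],"jaw": 0},
    {"delta_pos": [8,28.4,0],"rotation": [0,0,0],"jaw": 0},
    {"delta_pos": [8,28.4,0],"rotation": [0,0,0],"jaw": 0},
    {"delta_pos": [8,28.4,0],"rotation": [0,0,0],"jaw": 0},
    {"delta_pos": [8,28.4,0],"rotation": [0,0,0],"jaw": 0},
    {"delta_pos": [8,28.4,0],"rotation": [0,0,0],"jaw": 0},
    {"delta_pos": [0,0,-17],"rotation": [0,0,0],"jaw": 0},
    {"delta_pos": [0,0,-16],"rotation": [0,0,0],"jaw": 0},
    {"delta_pos": [0,0,0],"rotation": [0,0,0],"jaw": 0},
    {"delta_pos": [0,0,0],"rotation": [0,0,0],"jaw": 0},
    {"delta_pos": [0,0,0],"rotation": [0,0,0],"jaw": 0},
    {"delta_pos": [0,0,0],"rotation": [0,0,0],"jaw": 0}
  ]
}}

```text
time: 12.6
eef_pos: [0.5407, -0.0364, 0.216]
tool_rot: [-0.059, 0.998, 0.0, 0.001]
force: [-0.7, 0.8, -1.3]
finger_gap: 0.0207
finger_force: 49.7
```

Run:
```python
from h import *
s=robot.read_state(); print(s['time'],s['eef_pos'],s['tool_rot'],s['finger_force'],s['force'])
for n in ['top','side','wrist']: grab(n,n+'5')
a=cv2.imread('pics/top5.png')[110:250,235:385];b=cv2.imread('pics/side5.png')[140:280,205:385]
w=cv2.imread('pics/wrist5.png')[200:400,180:440]
a=cv2.resize(a,None,fx=2.66,fy=2.66);a=a[:300]
c=np.zeros((600,800,3),np.uint8)
B=cv2.resize(b[10:85],None,fx=4,fy=4,interpolation=cv2.INTER_CUBIC);c[:300,:720]=B
A=cv2.resize(cv2.imread('pics/top5.png')[130:205,255:355],None,fx=4,fy=4,interpolation=cv2.INTER_CUBIC);c[300:,:400]=A
W=cv2.resize(w,(390,300));c[300:,405:795]=W
cv2.imwrite('pics/c5.png',c)
```

```text
12.6 [ 0.54074729 -0.03635675  0.21596559] [-5.93990917e-02  9.98234076e-01  6.02361826e-05  6.87706096e-04] 49.73479092121124 [-0.70561557  0.76950499 -1.3415186 ]
```

View pics/c5.png

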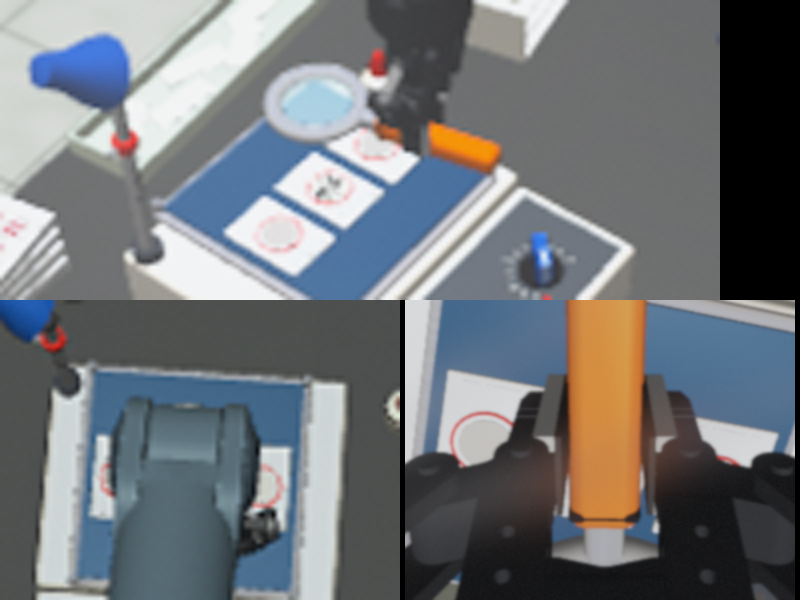

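The side view shows the held lens rim centred at c5 (317,103), i.e. px (284.2,175.7), and the collar at (125,142), unmoved. The top and wrist views of the glass are blocked by the arm.

At rest, the rim's triangulated z was 13 mm against a true 7, and the slide's was 127 against 121. Both show the same +6 mm bias, which puts the collar at about 216.5 mm. I'll fit this jointly.

```bash
cat > m4.py <<'E'
from h import *
from scipy.optimize import least_squares
np.set_printoptions(precision=4,suppress=True)
T=load('top0');S=load('side0');W1=load('w1');W2=load('w2')
f1=lambda u,v:(235+(u+.5)/5-.5,110+(v+.5)/5-.5); f2=lambda u,v:(205+(u+.5)/4-.5,140+(v+.5)/4-.5)
g=lambda u,v:(205+(u+.5)/4-.5,150+(v+.5)/4-.5)
def model(p):
    x,y,a,sx,h=p[:5]; c,s=np.cos(a),np.sin(a); w=lambda X,Y,Z:np.array([x+c*X-s*Y,y+s*X+c*Y,Z])
    sy=[w(sx,0,.121),w(sx,.062,.121),w(sx,-.062,.121)]
    return dict(cl=sy[0],s1=sy[1],s2=sy[2],col=w(.145,.121,h),kn=w(-.118,-.062,.104),rim=np.array([p[5],p[6],.007]),held=p[7:10],
      c1=w(-.165,.135,.075),c2=w(-.165,-.135,.075))
obs=[(T,0,'cl',f1(338,327)),(S,1,'cl',f2(330,228)),(T,0,'s1',f1(252,321)),(S,1,'s1',f2(278,273)),(T,0,'s2',f1(425,332)),(S,1,'s2',f2(377,184)),
(T,0,'kn',f1(409,573)),(S,1,'kn',f2(543,297)),(T,0,'col',f1(165,149)),(S,1,'col',f2(125,182)),(T,0,'rim',f1(645,433)),(S,1,'rim',f2(528,184)),
(W1,2,'kn',(315.4,188)),(W2,3,'kn',(312,193)),(W2,3,'cl',(505,291)),(W2,3,'s1',(569,244)),(W1,2,'s2',(532,88)),(S,1,'held',g(317,103)),(T,0,'c1',f1(133,625)),(T,0,'c2',f1(506,647))]
k=np.array([.5407+.088*.993,-.0364+.088*.12,.216+.0023])
def res(p):
    m=model(p);o=p[10:22].reshape(4,3);q=[]
    for d,i,n,uv in obs: q+=list((proj(d,m[n]+o[i])-uv)/(0.4 if i<2 else 2))
    return np.r_[q,o[:2].ravel()/.004,o[2:].ravel()/.004,(p[7:10]-k)/.003]
p0=np.r_[.57,-.02,-.09,.055,.2165,.566,-.25,k,np.zeros(12)]
r=least_squares(res,p0,loss='soft_l1');p=r.x;m=model(p);C=np.sqrt(np.diag(np.linalg.inv(r.jac.T@r.jac)))
print('pose',p[:5],C[:5]);print('cl',m['cl'],'rim',m['rim'],'col',m['col']);print('kin',k,'held',p[7:10],C[7:10]);print(p[10:22].reshape(4,3))
for (d,i,n,uv),e in zip(obs,r.fun.reshape(-1)[:2*len(obs)].reshape(-1,2)): print(i,n,e)
E
python3 m4.py
```

```text
pose [ 0.5751 -0.0216 -0.0942  0.0527  0.2171] [0.0021 0.0021 0.0039 0.001  0.0021]
cl [ 0.6276 -0.0265  0.121 ] rim [ 0.5665 -0.2537  0.007 ] col [0.7308 0.0853 0.2171]
kin [ 0.6281 -0.0258  0.2183] held [ 0.6299 -0.0245  0.2183] [0.0025 0.0025 0.0025]
[[ 0.001   0.003  -0.0018]
 [-0.001  -0.0008  0.0015]
 [ 0.002   0.0001  0.0001]
 [ 0.001   0.0005  0.0017]]
0 cl [ 0.2516 -0.363 ]
1 cl [-0.6685  0.0865]
0 s1 [-0.1373 -0.2723]
1 s1 [0.572  0.4132]
0 s2 [0.1758 0.0486]
1 s2 [-0.3122  0.5257]
0 kn [-0.1063 -0.0361]
1 kn [-0.1247 -4.1628]
0 col [0.5205 0.1606]
1 col [ 0.0333 -0.1351]
0 rim [ 0.2029 -0.1887]
1 rim [0.0415 0.391 ]
2 kn [0.118 0.631]
3 kn [-0.107   0.7176]
3 cl [ 0.0008 -0.3819]
3 s1 [-0.0089 -0.3142]
2 s2 [-0.2343 -0.4066]
1 held [ 0.2829 -0.0276]
0 c1 [-1.8059 -0.214 ]
0 c2 [0.2525 1.7048]
```

The fit puts the held lens within about 3 mm of the target horizontally and 1 mm vertically. The side view's height agrees with the kinematics, so the lens isn't drooping. I'll make a small correction, then hold.

>>> {"fn": "drive_tool", "kwargs": {
  "steps": [
    {"delta_pos": [-1.5,-1.5,-1],"rotation": [0,0,0],"jaw": 0},
    {"delta_pos": [0,0,0],"rotation": [0,0,0],"jaw": 0},
    {"delta_pos": [0,0,0],"rotation": [0,0,0],"jaw": 0},
    {"delta_pos": [0,0,0],"rotation": [0,0,0],"jaw": 0},
    {"delta_pos": [0,0,0],"rotation": [0,0,0],"jaw": 0},
    {"delta_pos": [0,0,0],"rotation": [0,0,0],"jaw": 0},
    {"delta_pos": [0,0,0],"rotation": [0,0,0],"jaw": 0},
    {"delta_pos": [0,0,0],"rotation": [0,0,0],"jaw": 0},
    {"delta_pos": [0,0,0],"rotation": [0,0,0],"jaw": 0},
    {"delta_pos": [0,0,0],"rotation": [0,0,0],"jaw": 0},
    {"delta_pos": [0,0,0],"rotation": [0,0,0],"jaw": 0},
    {"delta_pos": [0,0,0],"rotation": [0,0,0],"jaw": 0},
    {"delta_pos": [0,0,0],"rotation": [0,0,0],"jaw": 0},
    {"delta_pos": [0,0,0],"rotation": [0,0,0],"jaw": 0},
    {"delta_pos": [0,0,0],"rotation": [0,0,0],"jaw": 0},
    {"delta_pos": [0,0,0],"rotation": [0,0,0],"jaw": 0},
    {"delta_pos": [0,0,0],"rotation": [0,0,0],"jaw": 0},
    {"delta_pos": [0,0,0],"rotation": [0,0,0],"jaw": 0},
    {"delta_pos": [0,0,0],"rotation": [0,0,0],"jaw": 0},
    {"delta_pos": [0,0,0],"rotation": [0,0,0],"jaw": 0}
  ]
}}

```text
time: 15.25
eef_pos: [0.5388, -0.0377, 0.2143]
tool_rot: [-0.06, 0.998, -0.0, 0.0]
force: [0.3, -0.3, -0.9]
finger_gap: 0.0206
finger_force: 49.7
```

>>> {"fn": "drive_tool", "kwargs": {
  "steps": [
    {"delta_pos": [0,0,0],"rotation": [0,0,0],"jaw": 0},
    {"delta_pos": [0,0,0],"rotation": [0,0,0],"jaw": 0},
    {"delta_pos": [0,0,0],"rotation": [0,0,0],"jaw": 0},
    {"delta_pos": [0,0,0],"rotation": [0,0,0],"jaw": 0},
    {"delta_pos": [0,0,0],"rotation": [0,0,0],"jaw": 0},
    {"delta_pos": [0,0,0],"rotation": [0,0,0],"jaw": 0},
    {"delta_pos": [0,0,0],"rotation": [0,0,0],"jaw": 0},
    {"delta_pos": [0,0,0],"rotation": [0,0,0],"jaw": 0}
  ]
}}

```text
time: 16.25
eef_pos: [0.5388, -0.0377, 0.2143]
tool_rot: [-0.06, 0.998, -0.0, -0.0]
force: [-0.7, -0.4, -1.0]
finger_gap: 0.0205
finger_force: 49.7
```

Run:
```python
from h import *
s=robot.read_state(); print(s['time'],s['eef_pos'],s['tool_rot'],s['finger_force'],s['force'],np.abs(s['joint_velocities']).max())
print(robot.hand_in())
```

```text
16.25 [ 0.53878383 -0.03765028  0.21426874] [-5.95677601e-02  9.98224264e-01 -2.35163930e-06 -1.11695318e-05] 49.73552763462067 [-0.70925872 -0.41189461 -1.01711071] 0.001262459810399498
the job is handed in; nothing more can be done
None
```

The job is handed in at 16.25 s, verdict not shown: by my measurements the knob points at the zero mark and the lens is held still over the clumped slide, within about 3 mm of the slide's centre and of the collar's height.

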